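# Third hand at the drilling jig: hold a primed lug bracket against the fence

## Robot

A 6-joint arm with a two-finger parallel gripper is mounted at the origin on the work surface. World frame = base frame: x ahead of the robot, y to its left, z up, the work surface at z = 0. Lengths are in m, angles in rad, forces in N, time in s.
With the tool pointing down it reaches from about 0.275 to 0.825 m from the base axis. Payload 4.9 kg.
Tool frame: the origin (TCP) lies between the finger pads, 19 mm behind the fingertips; this is the grasp point; z points along the fingers, y is the line along which they close (so a half turn about z gives the same grasp; the last joint's range is limited). The gripper opens to 85 mm and grips with 20 to 120 N. Pads are 22 mm wide; open, the fingers measure 114 mm over their backs; the gripper's body (76 mm by 85 mm) begins 54 mm behind the grasp point. The pads swing forward as they close: fully open they stand 13 mm farther back than shut.
Start: joints at [1.112, 0.326, -0.193, 1.052, 0, 1.437], TCP at [0.176, 0.521, 0.25] pointing down, gripper open.
Joint ranges: [-2.65, 2.65], [-0.97, 1.79], [-1.3, 1.35], [-1.93, 2.1], [-1.47, 1.37], [-3.14, 3.14]. Speed limits (rad/s): [2.57, 2.57, 3.14, 3.14, 3.14, 3.14].

## Interface

Orientations are given as a unit quaternion [w, x, y, z].
In Python, from bench import sensors, get_image, calibration, job gives the robot as it stands. The module is installed in compiled form; this text tells all that it offers.
- The arm moves only by the shell command python3 -m inch 'ROWS' [FORCE]. ROWS is a JSON object whose one key "targets" holds a list of rows, each a list of 7 numbers: the shift along the world's x, y, z in mm, then the turn, a rotation vector about the world's x, y, z in rad, then the opening, from 0 (shut) to 1 (fully open). A call has 1 to 8 rows; each row shifts and turns the commanded pose from where the row before left it; what a row does not reach is not made up. A row lasts 1/10 s, in which the tool goes at most 50 mm and 8.59 degrees, less where a joint would pass 70% of its speed; a pose out of reach is approached as far as the arm can. A call with a gripper value outside its range is refused whole. The fingers move at their own pace and stop on an object; FORCE is the grip in N (left out, the last holds). Time passes only in rows, so rows that do not move let the fingers close. It gives the time, the measured TCP pose, the force, the opening and the grip force at its end, in the units of the state.
- sensors.sense(): the state, without advancing time (a new reading comes with each control period).
- get_image(name): name is "scene" or "side" or "wrist"; returns (picture, depth): 400x640x3 uint8, red, green, blue; 400x640 float32, m along the optical axis (not along the pixel's ray), 0 where there is no reading.
- calibration(name): a dict with "camera_matrix" (3x3 intrinsics, pixels), "R" (3x3) and "t" (3): a world point X has camera coordinates R X + t. Camera axes: x right, y down, z forward; pixel columns grow to the right and rows downward; lengths in m; the calibration is good to about 2 mm. A picture is of the moment at which its call begins: read the wrist's pose just before it. calibration takes no time and is no camera call; for the wrist camera it gives the pose at the moment of the call.
- job.close_job(): hands the job in; it is judged then, once.
The state is a dict: "time": time; "joints": joint angles; "qd": joint speeds; "effort": joint torques, N m; "position": TCP position; "eef_rot": TCP orientation; "force": force on the tool from outside, world axes, zero at the start; "wrist_torque": the same for the moment, N m; "width": finger opening in m; "gripper_force": force on a finger pad.
Only numpy, scipy, OpenCV 4.12 (cv2) and the standard library are available. Lean on these libraries where they do the work, as an engineer would, in place of code of your own. Each camera call takes 0.05 s, during which the arm holds its last target. There are 200 camera calls.

## Task

Be the third hand at the drilling jig: pick up the lug bracket, gripping it lightly because its primer is still soft (squeeze it with no more than about 20 N), and set it flat on the jig's panel in the corner of fence and stop block, the long side of its foot against the fence and its end up against the stop block, without knocking it into them. Then press it against the fence with a steady push of about 10 N for at least three seconds and finish like that, still holding it pressed there, so that a colleague can drill and pin it. Leave the other things on the bench where they are.

Things in the scene. Friction and masses are not known exactly. Their poses are not given: they have to be found in the camera images.
- bracket: The part: dull green primed aluminium bracket, about 170 g. Foot 64 (x) x 80 (y) x 8 mm; on it one upright lug, 12 mm thick (x), 44 mm wide (y), rounded top 52 mm above the underside, cross hole. Origin: underside, below the lug's middle. The foot reaches 42 mm to +x (toe, long side), 22 mm to -x (heel), 40 mm to +y and -y. Starts flat on the bench, toe (+x) away from the robot within 35 degrees.
- bracket_lug (a point): Middle of the bracket's lug, 38 mm above the underside: a good TCP place for a grip from above across the 12 mm thickness (fingers closing along the bracket's x). Axes as the bracket's. The lug narrows in a half circle of radius 22 mm from 30 mm above the underside upwards.
- bracket_toe (a point): Middle of the toe edge of the bracket's foot, on the underside. This edge goes against the fence. Axes as the bracket's.
- bracket_end (a point): Middle of the +y end of the bracket's foot, on the underside. This end goes against the stop block. Axes as the bracket's.
- jig: Drilling jig, fixed: plywood base 260 (x) x 270 (y) x 18 mm under a 3 mm primed panel; the panel's top is 21 mm above the bench. Two toggle clamps on the near edge, up to 75 mm above the bench, reach to x = -36 mm. Origin: under the base's middle, on the bench; x points from the clamps to the fence, y along the fence, z up.
- fence: Steel angle 260 mm long screwed to the far (+x) side of the jig; rigid. Its upright face, turned to the jig's -x, stands 80 mm to +x of the jig's origin and rises 27 mm above the panel. Origin: foot of the middle of that face, 18 mm above the bench; axes as the jig's. Bearing down on the bracket makes its foot drag on the panel (friction about 0.6) and takes from the push on the fence.
- fence_face (a point): Middle of the fence's face at the level of the panel's top. Axes as the jig's: x points into the fence.
- stop: Aluminium stop block clamped over the fence, 28 mm wide (y), standing on the panel, reaching 40 mm from the fence face to -x, 35 mm high; rigid. Set at a different place along the fence each time. Origin: on the panel's top, in the corner where its -y face meets the fence face; axes as the jig's. The bracket's +y end goes against its -y face.
- doubler: Bystander: flat primed plate 60 x 90 x 6 mm with a hole in the middle. Origin under its middle.
- channel: Bystander: primed U channel 40 x 105 mm, 24 mm high, open upwards. Origin under its middle.
- spoon: Bystander: stirring spoon with a wooden handle, lying to the left of the jig.
- brush: Bystander: paint brush lying between the jig and the paint tin.
- cup: Bystander: open steel mixing cup, 74 mm across, 75 mm high.
- tin: Bystander: paint tin, 106 mm across, 122 mm high.
Not all that is in view belongs to the job. Leave any yellow look-alike of the bracket alone.

How it is judged:
On the way, in this order (a step that is already met when the one before it is completed fails the run):
1. the bracket is gripped and lifted clear of the bench (underside 40 mm up) (height (world z) of bracket above 0.04 m and contact force between the fingers and bracket above 1 N), for 0.2 s.
2. flat on the panel in the corner and pressed against the fence with 4 to 18 N without a break for 2 s (contact force between bracket and fence between 4 and 18 N and x of bracket_toe in the frame of fence_face above -0.004 m and y of bracket_end in the frame of stop above -0.004 m and z of bracket in the frame of fence_face below 0.003 m), for 2 s.
At the end, for the whole second after the job is handed in: The bracket lies flat on the panel (underside within 3 mm, tilt under 0.06 rad), square to the fence within 0.05 rad, toe edge at the fence and +y end within 4 mm of the stop block; the fingers hold it and press it against the fence with 4 to 18 N, at rest, through the last second (all of step 2 and contact force between the fingers and bracket above 1 N and angle between bracket's own z axis and vertical below 0.06 rad and angle between the x axis of bracket and the x axis of jig, either way round below 0.05 rad and linear speed of bracket below 0.01 m/s); the arm keeps its last pose, push and grip.
It fails at once if the bracket gripped too hard: more than 60 N between fingers and bracket, both fingers together (30 N a finger) (contact force between the fingers and bracket above 60 N).
It fails at once if the bracket knocked or shoved into the fence with more than 35 N (contact force between bracket and fence above 35 N).
It fails at once if the bracket knocked or shoved into the stop block with more than 35 N (contact force between bracket and stop above 35 N).
It fails at once if a bystander moved by more than 30 mm (distance of any of doubler, channel, spoon, brush, cup, tin from where it was at the start of the episode above 0.03 m).
It also fails if it takes over 69 s, if anything falls off the work surface, if the arm or the gripper's body presses on something with over 40 N, if the wrist force passes 120 N, or if a joint passes its speed limit or range.

## Working session

There is one attempt and no reset: what is moved stays moved. The work goes in short steps, Python scripts to look and compute and a shell command to move; the robot and the scene stay as the last step left them, time stands still between calls to the robot, and variables do not carry over. Pictures are saved under pics/ and viewed, at most 10 in all, crops included, and the job is handed in when it is done.

```bash
mkdir -p pics; cat > h.py <<'E'
import numpy as np,cv2
from bench import sensors,get_image,calibration,job
def cloud(n):
    c=calibration(n);im,d=get_image(n)
    K=np.array(c["camera_matrix"]);R=np.array(c["R"]);t=np.array(c["t"])
    v,u=np.indices(d.shape)
    P=np.stack([(u-K[0,2])/K[0,0]*d,(v-K[1,2])/K[1,1]*d,d],-1)
    W=(P-t)@R
    W[d==0]=np.nan
    return im,W
E
python3 - <<'E'
from h import *
s=sensors.sense();print({k:np.round(v,3) for k,v in s.items()})
a=[]
for n in("scene","side"):
    im,W=cloud(n);np.savez(f"{n}.npz",im=im,W=W);cv2.imwrite(f"pics/{n}.png",im[...,::-1])
E
```

```text
{'time': np.float64(0.0), 'joints': array([ 1.112,  0.327, -0.194,  1.052, -0.   ,  1.437]), 'qd': array([-0.001, -0.002, -0.   ,  0.   ,  0.   ,  0.001]), 'effort': array([-0.0000e+00, -4.4340e+01,  2.6244e+01,  1.6000e-02, -0.0000e+00,
       -0.0000e+00]), 'position': array([0.175, 0.521, 0.249]), 'eef_rot': array([-0.   ,  0.162,  0.987, -0.001]), 'force': array([ 0.411, -0.683, -0.341]), 'wrist_torque': array([-0.007, -0.015, -0.025]), 'gripper_force': np.float64(0.0), 'width': np.float64(0.085)}
```

View pics/scene.png

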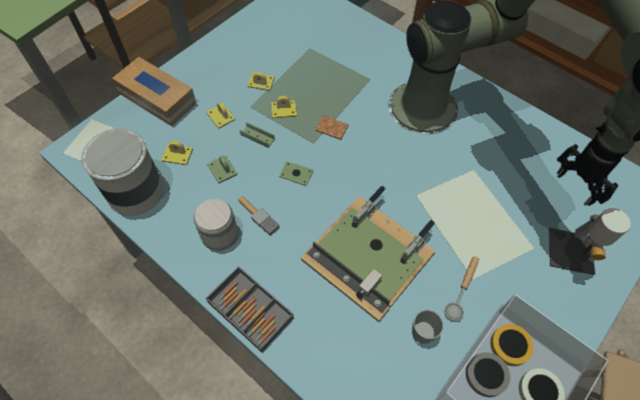

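View pics/side.png

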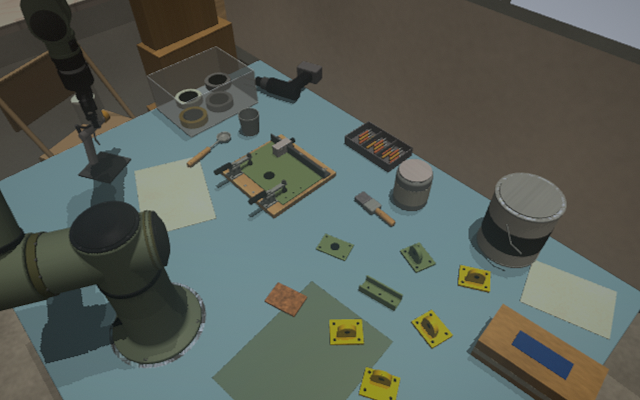

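The green bracket is at scene (222,168) / side (417,257), and the jig is at scene (368,258) with its stop block at (371,282). Next I fit both from the depth clouds.

```bash
python3 - <<'E'
from h import *
D={n:np.load(n+".npz") for n in("scene","side")}
def near(n,u,v,r):
    W=D[n]["W"];im=D[n]["im"];return W[v-r:v+r,u-r:u+r].reshape(-1,3),im[v-r:v+r,u-r:u+r].reshape(-1,3)
for n,b,j in(("scene",(222,168),(368,258)),("side",(417,257),(278,175))):
    P,C=near(n,*b,24)
    f=(P[:,2]>.004)&(P[:,2]<.014); l=(P[:,2]>.02)&(P[:,2]<.06)
    g=C[:,1].astype(int)-C[:,2]>5
    for nm,m in(("foot",f&g),("lug",l&g)):
        Q=P[m];r=cv2.minAreaRect((Q[:,:2]*1000).astype(np.float32));print(n,nm,m.sum(),r,np.round(np.median(Q,0),4),Q[:,2].max())
    P,C=near(n,*j,75);g=C[:,1].astype(int)-C[:,2]>5
    print("bench z",np.nanmedian(P[P[:,2]<.01][:,2]))
    for nm,lo,hi in(("panel",.017,.025),("fence",.044,.050),("stop",.052,.060)):
        m=(P[:,2]>lo)&(P[:,2]<hi)
        if nm=="panel": m&=g
        Q=P[m];print(n,nm,m.sum(),cv2.minAreaRect((Q[:,:2]*1000).astype(np.float32)),np.round(np.median(Q,0),4))
    # height maps for viewing
a=[]
for n,b,j in(("scene",(222,168),(368,258)),("side",(417,257),(278,175))):
    im=D[n]["im"][...,::-1]
    c1=cv2.resize(im[b[1]-30:b[1]+30,b[0]-40:b[0]+40],(400,300),interpolation=2)
    c2=cv2.resize(im[j[1]-60:j[1]+60,j[0]-80:j[0]+80],(400,300),interpolation=2)
    a.append(np.hstack([c1,c2]))
cv2.imwrite("pics/crops.png",np.vstack(a))
E
```

```text
scene foot 331 ((617.3997802734375, -316.5744323730469), (83.03572082519531, 63.806732177734375), 73.33213806152344) [ 0.6228 -0.3124  0.0081] 0.013855915311583419
scene lug 77 ((608.2739868164062, -312.2333068847656), (45.273250579833984, 12.449692726135254), 72.98746490478516) [ 0.6103 -0.3064  0.0444] 0.056021300633547884
bench z 0.000208303116094719
scene panel 5114 ((550.5767822265625, 198.88192749023438), (262.00439453125, 270.2829284667969), 0.5169185400009155) [0.5434 0.2042 0.0206]
scene fence 289 ((553.4661865234375, 277.8771057128906), (387.52301025390625, 240.0320281982422), 81.4450912475586) [0.6318 0.2465 0.0475]
scene stop 457 ((552.384765625, 285.96197509765625), (369.4339904785156, 237.7701416015625), 89.6373062133789) [0.5976 0.2617 0.0555]
side foot 406 ((615.2776489257812, -316.5771789550781), (82.35449981689453, 67.96772003173828), 71.4798812866211) [ 0.6072 -0.328   0.0083] 0.013927237515565145
side lug 109 ((604.7042846679688, -313.8924560546875), (44.89713668823242, 14.952703475952148), 70.93844604492188) [ 0.6018 -0.3199  0.0451] 0.05550980430320102
bench z 0.0013395470664231072
side panel 2928 ((547.0634765625, 311.4086608886719), (262.9049987792969, 499.266845703125), 0.48956364393234253) [0.5401 0.1842 0.0214]
side fence 278 ((560.0155029296875, 330.4736328125), (490.1734619140625, 242.06625366210938), 80.46820831298828) [0.6258 0.2732 0.0472]
side stop 440 ((555.4078979492188, 331.5897216796875), (483.8528137207031, 234.655029296875), 83.78829956054688) [0.5911 0.2779 0.056 ]
```

View pics/crops.png

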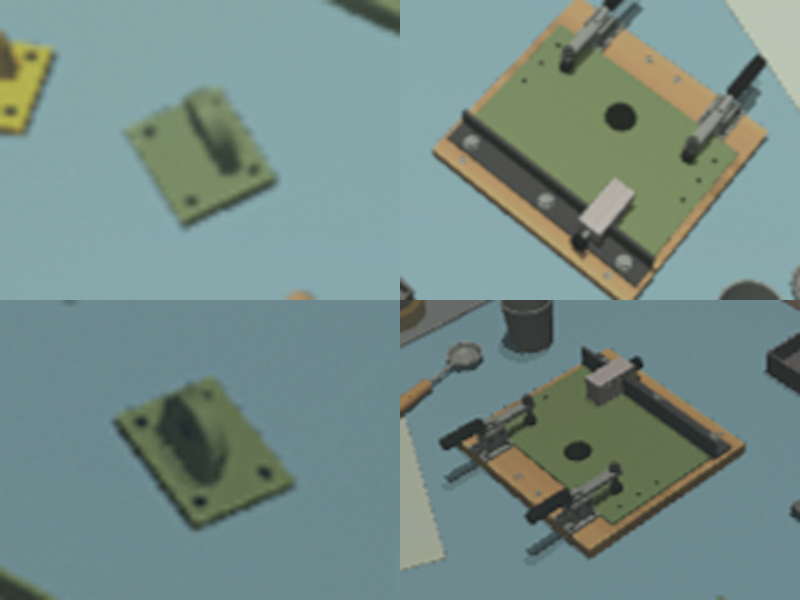

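```bash
python3 - <<'E'
from h import *
D={n:np.load(n+".npz") for n in("scene","side")}
s=sensors.sense()
for n in D:
    P=D[n]["W"].reshape(-1,3);C=D[n]["im"].reshape(-1,3).astype(int)
    g=C[:,1]-C[:,2]>5
    B=(P[:,0]>.40)&(P[:,0]<.70)&(P[:,1]>.04)&(P[:,1]<.36)
    pan=P[B&g&(abs(P[:,2]-.021)<.004)]
    print(n,"panel",cv2.minAreaRect((pan[:,:2]*1000).astype(np.float32)),np.median(pan[:,2]))
    base=P[B&(P[:,2]>.014)&(P[:,2]<.025)]
    print("base",cv2.minAreaRect((base[:,:2]*1000).astype(np.float32)))
    far=B&(P[:,0]>.57)
    st=P[far&(P[:,2]>.052)&(P[:,2]<.06)];print("stop top",len(st),[cv2.minAreaRect((st[:,:2]*1000).astype(np.float32))],np.percentile(st[:,:2],[3,97],axis=0)*1000)
    # fence wall: upright points between panel and top, away from stop
    f=P[far&(P[:,2]>.028)&(P[:,2]<.046)];
    for y0 in np.arange(.07,.34,.02):
        q=f[(f[:,1]>y0)&(f[:,1]<y0+.02)]
        if len(q): print(round(y0+.01,3),len(q),np.round(np.percentile(q[:,0],[5,50,95])*1000,1),end=" ; ")
    t=P[far&(P[:,2]>.044)&(P[:,2]<.050)]
    print("\ntop edge",cv2.minAreaRect((t[:,:2]*1000).astype(np.float32)))
    sf=P[far&(P[:,2]>.028)&(P[:,2]<.05)&(P[:,0]<.622)];print("stop sides",len(sf),np.round(np.percentile(sf,[5,50,95],axis=0)*1000,1).tolist())
# move plan
yaw=np.radians(-17.5)
R0=__import__("scipy.spatial.transform",fromlist=["Rotation"]).Rotation
q=s["eef_rot"];M=R0.from_quat(np.r_[q[1:],q[0]]).as_matrix();print(M)
ty=np.degrees(np.arctan2(M[1,1],M[0,1]));print("tool y angle",ty,s["position"])
E
```

```text
scene panel ((550.5767822265625, 198.88192749023438), (262.00439453125, 270.2829284667969), 0.5169185400009155) 0.020611160002495018
base ((549.5244140625, 198.61920166015625), (263.7019348144531, 271.40777587890625), 0.4255065321922302)
stop top 227 [((620.4157104492188, 223.7288818359375), (199.04714965820312, 79.7081298828125), 76.89778137207031)] [[591.92453507 243.59299936]
 [650.84438556 271.91318253]]
0.08 23 [630.5 635.9 644.5] ; 0.1 32 [629.8 636.2 651.7] ; 0.12 19 [632.5 635.8 640.1] ; 0.14 25 [631.6 635.1 640.6] ; 0.16 22 [617.6 635.4 649.8] ; 0.18 20 [609.7 635.  645.2] ; 0.2 33 [632.6 635.7 654.1] ; 0.22 20 [632.6 634.7 648.8] ; 0.24 24 [629.7 634.3 667.5] ; 0.26 34 [644.4 655.7 671.5] ; 0.28 46 [593.1 633.1 652.3] ; 0.3 33 [630.9 633.8 650.3] ; 0.32 25 [629.5 633.6 640.6] ; 
top edge ((646.7282104492188, 201.6377410888672), (70.27583312988281, 255.13670349121094), 8.778777122497559)
stop sides 26 [[574.6, 155.4, 28.4], [606.5, 271.2, 33.7], [618.9, 277.5, 47.1]]
side panel ((548.02685546875, 198.65719604492188), (262.9049987792969, 273.75567626953125), 0.489563643932342
[... 436 characters left out ...]
627.6 629.5 649.4] ; 0.18 16 [623.3 629.2 631.1] ; 0.2 20 [623.8 629.6 651.5] ; 0.22 19 [617.  628.5 630.6] ; 0.24 62 [586.7 615.7 647.2] ; 0.26 30 [587.  591.6 666.2] ; 0.28 5 [588.7 589.4 621.6] ; 0.3 17 [625.4 628.1 651.8] ; 0.32 16 [625.3 627.5 633.5] ; 0.34 2 [628.  628.6 629.2] ; 
top edge ((639.6290893554688, 202.19740295410156), (83.25557708740234, 253.14459228515625), 13.364459037780762)
stop sides 72 [[585.7, 221.1, 28.6], [593.7, 247.5, 37.2], [618.8, 272.2, 48.5]]
[[-9.47706202e-01  3.19143359e-01 -6.85985529e-04]
 [ 3.19144017e-01  9.47705292e-01 -1.33239001e-03]
 [ 2.24888694e-04 -1.48164245e-03 -9.99998877e-01]]
tool y angle 71.38885204355022 [0.17529234 0.52082761 0.24929044]
```

```bash
python3 -m inch '{"targets":[[18,-35,0,0,0,-0.065,1],[18,-35,0,0,0,-0.065,1],[18,-35,0,0,0,-0.065,1],[18,-35,0,0,0,-0.065,1],[18,-35,0,0,0,-0.065,1],[18,-35,0,0,0,-0.065,1],[18,-35,0,0,0,-0.065,1],[18,-35,0,0,0,-0.065,1]]}'
python3 -m inch '{"targets":[[18,-35,0,0,0,-0.065,1],[18,-35,0,0,0,-0.065,1],[18,-35,0,0,0,-0.065,1],[18,-35,0,0,0,-0.065,1],[18,-35,0,0,0,-0.065,1],[18,-35,0,0,0,-0.065,1],[18,-35,0,0,0,-0.065,1],[18,-35,0,0,0,-0.065,1]]}'
python3 -m inch '{"targets":[[18,-35,0,0,0,-0.065,0.7],[18,-35,0,0,0,-0.065,0.7],[18,-35,0,0,0,-0.065,0.7],[18,-35,0,0,0,-0.065,0.7],[18,-35,0,0,0,-0.065,0.7],[18,-35,0,0,0,-0.065,0.7],[0,0,0,0,0,0,0.7],[0,0,0,0,0,0,0.7]]}'
python3 - <<'E'
from h import *
im,W=cloud("wrist");s=sensors.sense();print(s["position"],s["eef_rot"],s["force"])
np.savez("w.npz",im=im,W=W);cv2.imwrite("pics/w1.png",im[...,::-1])
P=W.reshape(-1,3);C=im.reshape(-1,3).astype(int);g=(C[:,1]-C[:,2]>5)&(abs(P[:,0]-.61)<.08)&(abs(P[:,1]+.315)<.08)
for lo,hi in((.004,.012),(.03,.058)):
    Q=P[g&(P[:,2]>lo)&(P[:,2]<hi)];print(len(Q),cv2.minAreaRect((Q[:,:2]*1000).astype(np.float32)) if len(Q) else 0,Q[:,2].max() if len(Q) else 0)
E
```

```text
time: 0.9
position: [0.3197, 0.2397, 0.2498]
eef_rot: [-0.0, 0.411, 0.912, -0.0]
force: [0.7, 0.2, 0.9]
width: 0.0853
gripper_force: 0.0
time: 1.7
position: [0.4638, -0.0403, 0.2497]
eef_rot: [-0.0, 0.632, 0.775, -0.0]
force: [1.3, -0.0, 0.7]
width: 0.0854
gripper_force: 0.0
time: 2.5
position: [0.571, -0.2491, 0.2488]
eef_rot: [-0.001, 0.769, 0.639, -0.0]
force: [-0.2, -0.2, 0.1]
width: 0.0596
gripper_force: 0.0
[ 0.57085211 -0.24822139  0.24915364] [-1.05626809e-03  7.69013082e-01  6.39232131e-01 -2.15923154e-04] [-0.1167987  -0.11405538 -0.50493547]
2137 ((616.7572021484375, -320.06732177734375), (80.05085754394531, 64.07820129394531), 72.49102783203125) 0.011834265787234866
418 ((607.111572265625, -316.64404296875), (43.49943542480469, 12.211565971374512), 72.44100952148438) 0.05406405227652621
```

View pics/w1.png

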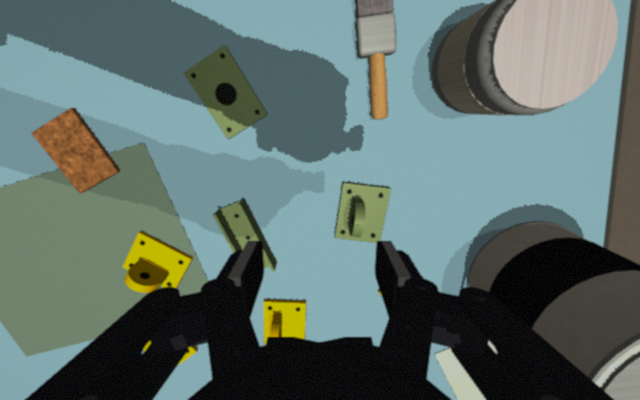

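The wrist view shows the bracket at (362,212), with clear room on both sides. Its fit matches the known size of 80.05 × 64.1 mm, with the lug at (607, −316) mm and a yaw of −17.5°.

```bash
python3 -m inch '{"targets":[[18,-34,0,0,0,-0.061,0.6],[18,-34,0,0,0,-0.061,0.6],[0,0,-40,0,0,0,0.6],[0,0,-40,0,0,0,0.6],[0,0,-40,0,0,0,0.6],[0,0,-20,0,0,0,0.6],[0,0,0,0,0,0,0.6],[0,0,0,0,0,0,0.6]]}' 20
python3 - <<'E'
from h import *
s=sensors.sense();q=s["eef_rot"];print(s["position"]);print("ty",np.degrees(np.arctan2(q[2]**2-q[1]**2,2*q[1]*q[2])))
im,W=cloud("wrist")
cv2.imwrite("pics/w2.png",im[...,::-1])
P=W.reshape(-1,3);C=im.reshape(-1,3).astype(int);g=(C[:,1]-C[:,2]>5)&(abs(P[:,0]-.61)<.08)&(abs(P[:,1]+.315)<.08)
for lo,hi in((.004,.012),(.03,.058)):
    Q=P[g&(P[:,2]>lo)&(P[:,2]<hi)];print(len(Q),cv2.minAreaRect((Q[:,:2]*1000).astype(np.float32)) if len(Q) else 0,Q[:,2].max() if len(Q) else 0)
E
```

```text
time: 3.35
position: [0.6076, -0.3157, 0.1108]
eef_rot: [-0.0, 0.806, 0.592, 0.0]
force: [0.9, 0.0, 1.3]
width: 0.0514
gripper_force: 0.0
[ 0.60758807 -0.31570424  0.11080948]
ty -17.45449253507343
5947 ((616.3822631835938, -320.2308654785156), (80.56790161132812, 64.01604461669922), 72.45081329345703) 0.011632677089659994
1005 ((607.4302368164062, -315.2333068847656), (40.66554260253906, 11.956939697265625), 72.31304168701172) 0.054188202065102435
```

```bash
python3 -m inch '{"targets":[[0,-1,-36,0,0,0,0.6],[0,0,-36,0,0,0,0.6],[0,0,0,0,0,0,0.5],[0,0,0,0,0,0,0.4],[0,0,0,0,0,0,0.3],[0,0,0,0,0,0,0.2],[0,0,0,0,0,0,0.15],[0,0,0,0,0,0,0.1]]}' 20
python3 -m inch '{"targets":[[0,0,0,0,0,0,0.05],[0,0,0,0,0,0,0],[0,0,0,0,0,0,0],[0,0,0,0,0,0,0],[0,0,0,0,0,0,0]]}' 20
```

```text
time: 4.2
position: [0.6084, -0.3183, 0.0398]
eef_rot: [0.001, 0.807, 0.591, 0.0]
force: [-0.3, 0.3, 6.1]
width: 0.012
gripper_force: 21.0
time: 4.7
position: [0.6084, -0.3183, 0.0398]
eef_rot: [0.001, 0.807, 0.591, 0.0]
force: [-0.1, 1.2, 6.1]
width: 0.0119
gripper_force: 21.1
```

```bash
python3 -m inch '{"targets":[[0,0,10,0,0,0,0],[0,0,15,0,0,0,0],[0,0,25,0,0,0,0],[0,0,25,0,0,0,0],[0,0,25,0,0,0,0],[0,0,25,0,0,0,0],[0,0,25,0,0,0,0],[0,0,0,0,0,0,0]]}' 20
python3 -m inch '{"targets":[[-2,16,0,0,0,0.02,0],[-2,31,0,0,0,0.02,0],[-3,31,0,0,0,0.02,0],[-2,31,0,0,0,0.02,0],[-3,31,0,0,0,0.02,0],[-2,31,0,0,0,0.02,0],[-3,31,0,0,0,0.02,0],[-2,31,0,0,0,0.02,0]]}'
python3 -m inch '{"targets":[[-3,31,0,0,0,0.02,0],[-2,31,0,0,0,0.02,0],[-3,31,0,0,0,0.02,0],[-2,31,0,0,0,0.02,0],[-3,31,0,0,0,0.02,0],[-2,31,0,0,0,0.02,0],[-3,31,0,0,0,0.02,0],[-2,31,0,0,0,0.014,0]]}'
python3 -m inch '{"targets":[[-2,15,0,0,0,0,0],[0,0,0,0,0,0,0],[0,0,0,0,0,0,0],[0,0,0,0,0,0,0]]}'
python3 - <<'E'
from h import *
s=sensors.sense();q=s["eef_rot"];print(s["position"]);print("ty",np.degrees(np.arctan2(q[2]**2-q[1]**2,2*q[1]*q[2])),s["gripper_force"],s["force"],s["wrist_torque"])
im,W=cloud("wrist");np.savez("w3.npz",im=im,W=W)
cv2.imwrite("pics/w3.png",im[...,::-1])
E
```

```text
time: 5.5
position: [0.6096, -0.3191, 0.1934]
eef_rot: [0.004, 0.807, 0.591, 0.001]
force: [0.3, -0.1, -0.9]
width: 0.0118
gripper_force: 19.9
time: 6.3
position: [0.5876, -0.0834, 0.1872]
eef_rot: [-0.001, 0.757, 0.654, -0.0]
force: [0.7, 0.2, -1.9]
width: 0.0114
gripper_force: 19.9
time: 7.1
position: [0.5676, 0.1644, 0.1872]
eef_rot: [-0.0, 0.704, 0.71, -0.001]
force: [0.5, 0.1, -2.1]
width: 0.0121
gripper_force: 19.9
time: 7.5
position: [0.5666, 0.1771, 0.1877]
eef_rot: [0.0, 0.705, 0.709, -0.0]
force: [-0.1, -0.2, -1.7]
width: 0.0114
gripper_force: 19.9
[0.56655908 0.17707527 0.18774976]
ty 0.37310182800699565 19.87569361925125 [-0.14885495 -0.18049548 -1.69172922] [ 0.02478809 -0.04730486 -0.03745096]
```

View pics/w3.png

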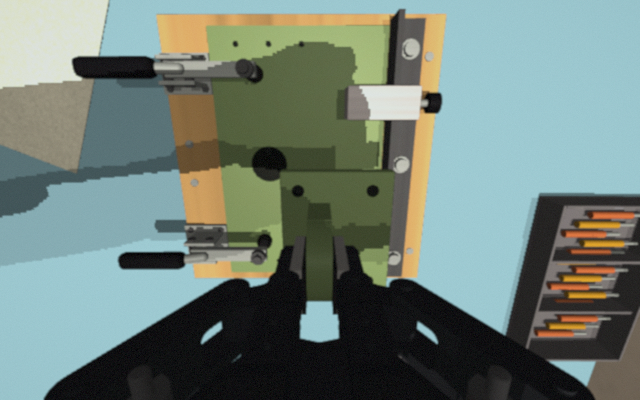

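The wrist view shows the bracket held square in the fingers, its +y end at row 170 and its toe edge at column 392. The stop block is at (385,103) and the fence face is near column 388. I measure all three in the same cloud.

```bash
cat > m.py <<'E'
from h import *
d=np.load("w3.npz");W=d["W"];C=d["im"].astype(int)
z=W[...,2]
h=W[168:250,278:396];
m=np.zeros(z.shape,bool);m[165:235,275:400]=True
q=m&(z>.12)&(z<.175);Q=W[q];print("foot z",np.percentile(Q[:,2],[5,50,95]))
zf=np.median(Q[:,2]);q=m&(abs(z-zf)<.006);Q=W[q]
r=cv2.minAreaRect((Q[:,:2]*1000).astype(np.float32));print(r,"xmin/max,ymax",np.percentile(Q[:,0],[.5,99.5])*1000,np.percentile(Q[:,1],99.5)*1000)
A=np.c_[Q[:,:2],np.ones(len(Q))];print("foot plane slopes",np.linalg.lstsq(A,Q[:,2],rcond=None)[0])
# edges in scanlines
ang=[];
ys=[];xe=[]
for v in range(175,225):
    row=np.where(q[v])[0]; xe.append(W[v,row.max(),0]*1000);ys.append(W[v,row.max(),1]*1000)
print("toe edge fit dx/dy, x@mean",np.polyfit(ys-np.mean(ys),xe,1),np.mean(ys))
ye=[];xs=[]
for u in range(285,388):
    col=np.where(q[:,u])[0];
    if len(col): ye.append(W[col.min(),u,1]*1000);xs.append(W[col.min(),u,0]*1000)
print("end edge fit dy/dx,y@mean",np.polyfit(xs-np.mean(xs),ye,1),np.mean(xs))
# stop
B=np.zeros(z.shape,bool);B[60:140,330:425]=True
S=W[B&(z>.052)&(z<.060)];r=cv2.minAreaRect((S[:,:2]*1000).astype(np.float32));print("stop",len(S),r,np.percentile(S[:,:2],[1,99],axis=0)*1000,np.median(S[:,2]))
# fence top edge: pixels z .044-.050
F=np.zeros(z.shape,bool);F[15:280,380:425]=True;F[75:130]=False
xs=[];ys=[]
for v in range(15,275):
    row=np.where(F[v]&(z[v]>.043)&(z[v]<.052))[0]
    if len(row): xs.append(W[v,row.min(),0]*1000);ys.append(W[v,row.min(),1]*1000)
xs=np.array(xs);ys=np.array(ys);k=abs(xs-np.median(xs))<5
print("fence",k.sum(),np.polyfit(ys[k]-200,xs[k],1));
p=W[(C[...,1]-C[...,2]>20)&(abs(z-.021)<.006)];print("panel z",np.median(p[:,2]))
E
python3 m.py
```

```text
foot z [0.15522125 0.15651833 0.15779785]
((576.5415649414062, 198.9383087158203), (64.3331298828125, 38.710391998291016), 0.7127691507339478) xmin/max,ymax [544.79938584 607.84632472] 218.04195446879893
foot plane slopes [-0.00273153 -0.0140919   0.1608761 ]
toe edge fit dx/dy, x@mean [-1.76749316e-02  6.07940498e+02] 201.63890570195264
end edge fit dy/dx,y@mean [7.52814452e-03 2.17856061e+02] 575.6418699106998
stop 2484 ((620.937744140625, 255.93386840820312), (62.00686264038086, 26.676734924316406), 0.4703544080257416) [[590.37965649 242.60007815]
 [651.16560344 269.23572108]] 0.0560902978787127
fence 101 [-1.13224881e-02  6.30815909e+02]
panel z 0.021010726549941093
```

```bash
python3 -m inch '{"targets":[[0,0,-30,0,0,0,0],[0,0,-30,0,0,0,0],[0,0,-25,0,0,0,0],[0,0,-15,0,0,0,0],[0,0,-10,0,0,0,0],[0,0,0,0,0,0,0],[0,0,0,0,0,0,0],[0,0,0,0,0,0,0]]}'
python3 - <<'E'
from h import *
s=sensors.sense();q=s["eef_rot"];print(s["position"]);print("ty",np.degrees(np.arctan2(q[2]**2-q[1]**2,2*q[1]*q[2])),s["gripper_force"],s["force"],s["wrist_torque"])
im,W=cloud("wrist");np.savez("w4.npz",im=im,W=W)
cv2.imwrite("pics/w4.png",im[...,::-1])
E
```

```text
time: 8.35
position: [0.5675, 0.1782, 0.0792]
eef_rot: [0.001, 0.704, 0.71, 0.001]
force: [0.2, 0.1, -2.1]
width: 0.0117
gripper_force: 19.9
[0.5674967  0.17824204 0.07915985]
ty 0.44128909732535987 19.850965440273285 [ 0.2095542   0.11754985 -2.06356657] [-0.04953586 -0.0147008   0.00449488]
```

View pics/w4.png

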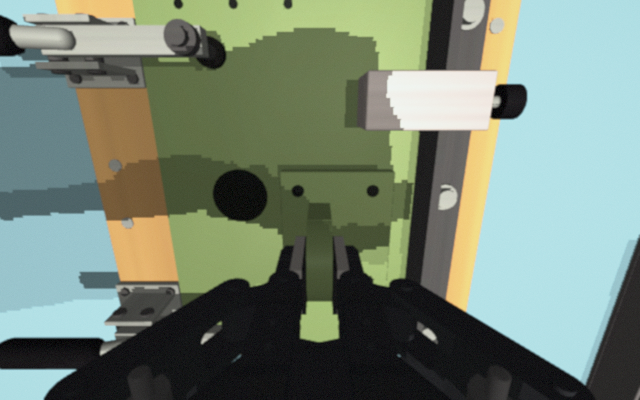

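The bracket, at (336,210), is level and clear of both the stop block (430,100) and the fence (face near column 425). I re-measure the gaps.

```bash
cat > m2.py <<'E'
import sys
from h import *
d=np.load(sys.argv[1]);W=d["W"];z=W[...,2]
p=W[130:165,170:270];print("panel z",np.nanmedian(p[...,2]))
b=W[178:186,300:365];zf=np.median(b[...,2]);print("foot top z",zf)
m=np.zeros(z.shape,bool);m[160:235,270:402]=True;q=m&(abs(z-zf)<.006)
Q=W[q];A=np.c_[Q[:,:2],np.ones(len(Q))];print("foot slopes",np.linalg.lstsq(A,Q[:,2],rcond=None)[0][:2])
def edge(pts,a):
    pts=np.array(pts)*1000;o=pts[:,1-a];k=np.ones(len(o),bool)
    for _ in range(3):
        f=np.polyfit(o[k],pts[k,a],1);r=abs(pts[:,a]-np.polyval(f,o));k=r<max(1,2*np.std(r[k]))
    return f,k.sum(),round(o[k].mean(),1),round(np.polyval(f,o[k].mean()),2)
print("toe",edge([W[v,np.where(q[v])[0].max()] for v in range(175,222)],0))
print("end",edge([W[np.where(q[:,u])[0].min(),u] for u in range(286,386)],1))
s=np.zeros(z.shape,bool);s[60:140,350:500]=True;s&=abs(z-.056)<.004
print("stop -y edge",edge([W[np.where(s[:,u])[0].max(),u] for u in range(375,485) if s[:,u].any()],1))
f=(abs(z-.0475)<.0035);f[60:140]=0;f[:,:395]=0;f[230:]=0
print("fence",edge([W[v,np.where(f[v])[0].min()] for v in range(0,230) if f[v].any()],0))
E
python3 m2.py w4.npz
```

```text
panel z 0.021499740305916254
foot top z nan
foot slopes [0. 0.]Traceback (most recent call last):
  File "m2.py", line 13, in <module>
    print("toe",edge([W[v,np.where(q[v])[0].max()] for v in range(175,222)],0))
                          ~~~~~~~~~~~~~~~~~~~~~^^
    return umr_maximum(a, axis, None, out, keepdims, initial, where)
ValueError: zero-size array to reduction operation maximum which has no identity
```

```bash
sed -i 's/zf=np.median/zf=np.nanmedian/' m2.py; python3 m2.py w4.npz
```

```text
panel z 0.021499740305916254
foot top z 0.04797462062785164
foot slopes [-0.0005238  -0.01323807]
toe (array([-1.02107822e-02,  6.10936004e+02]), np.int64(47), np.float64(203.8), np.float64(608.85))
end (array([7.79721270e-03, 2.14508029e+02]), np.int64(100), np.float64(576.4), np.float64(219.0))
stop -y edge (array([7.30725947e-03, 2.37664096e+02]), np.int64(110), np.float64(622.4), np.float64(242.21))
fence (array([-9.09182768e-03,  6.32053027e+02]), np.int64(149), np.float64(242.5), np.float64(629.85))
```

```bash
python3 -m inch '{"targets":[[4,4,-4,0,0,0,0],[4,5,-4,0,0,0,0],[4,5,-4,0,0,0,0],[3,3,-3,0,0,0,0],[2,2,-1,0,0,0,0],[0,0,0,0,0,0,0],[0,0,0,0,0,0,0]]}'
python3 -m inch '{"targets":[[0,0,-1,0,0,0,0],[0,0,0,0,0,0,0],[0,0,0,0,0,0,0]]}'
python3 -m inch '{"targets":[[0,0,-1,0,0,0,0],[0,0,0,0,0,0,0],[0,0,0,0,0,0,0]]}'
python3 - <<'E'
from h import *
print(sensors.sense())
im,W=cloud("wrist");np.savez("w5.npz",im=im,W=W)
E
python3 m2.py w5.npz
```

```text
time: 9.1
position: [0.5834, 0.1973, 0.0619]
eef_rot: [-0.0, 0.704, 0.71, -0.0]
force: [0.4, -0.7, -2.8]
width: 0.0116
gripper_force: 19.9
time: 9.4
position: [0.5835, 0.1971, 0.0611]
eef_rot: [0.0, 0.704, 0.71, 0.0]
force: [0.4, -0.2, -1.7]
width: 0.0116
gripper_force: 19.9
time: 9.7
position: [0.5836, 0.1972, 0.0608]
eef_rot: [0.0, 0.704, 0.71, 0.0]
force: [-3.5, -0.1, 5.5]
width: 0.0113
gripper_force: 20.9
{'time': 9.7, 'joints': array([ 2.06181749e-01,  6.21789889e-01, -2.40599519e-01,  7.07947251e-01,
       -2.01682898e-04,  1.76904064e+00]), 'qd': array([-0.00106428,  0.00096288,  0.00154153,  0.00170967, -0.00017111,
        0.00118832]), 'effort': array([-5.95416594e-02, -5.15368509e+01,  2.15470630e+01, -1.05898798e+00,
        1.11198463e-01, -1.24301782e-02]), 'position': array([0.58358498, 0.197193  , 0.06075408]), 'eef_rot': array([2.10739725e-04, 7.04294908e-01, 7.09907472e-01, 1.36313252e-04]), 'force': array([-3.47413663, -0.12433699,  5.46693146]), 'wrist_torque': array([-0.18394129,  0.41308958,  0.0266924 ]), 'gripper_force': 20.949608087539673, 'width': 0.011323534540847878}
panel z 0.02151968054159559
foot top z 0.02955501909915012
foot slopes [-0.00384749 -0.0064227 ]
toe (array([-9.51107863e-03,  6.32247668e+02]), np.int64(46), np.float64(222.2), np.float64(630.13))
end (array([-5.73287301e-02,  2.70604417e+02]), np.int64(90), np.float64(592.2), np.float64(236.65))
stop -y edge (array([8.81783747e-03, 2.52990282e+02]), np.int64(100), np.float64(629.6), np.float64(258.54))
fence (array([-9.62371833e-03,  6.32216049e+02]), np.int64(114), np.float64(266.7), np.float64(629.65))
```

```bash
python3 -m inch '{"targets":[[0,0,0.6,0,0,0,0],[0,1,0,0,0,0,0],[0,1,0,0,0,0,0],[0,0,0,0,0,0,0],[0,0,0,0,0,0,0]]}'
python3 -m inch '{"targets":[[0,1,0,0,0,0,0],[0,0,0,0,0,0,0],[0,0,0,0,0,0,0]]}'
python3 -m inch '{"targets":[[0,0.5,0,0,0,0,0],[0,0,0,0,0,0,0],[0,0,0,0,0,0,0]]}'
```

```text
time: 10.25
position: [0.584, 0.1992, 0.0608]
eef_rot: [0.0, 0.704, 0.71, 0.0]
force: [0.3, -2.1, 2.4]
width: 0.0114
gripper_force: 20.6
time: 10.55
position: [0.5839, 0.2002, 0.0608]
eef_rot: [0.0, 0.704, 0.71, 0.0]
force: [-0.1, -2.1, 3.7]
width: 0.0115
gripper_force: 20.7
time: 10.85
position: [0.5838, 0.2007, 0.0608]
eef_rot: [0.0, 0.704, 0.71, 0.0]
force: [1.4, -3.0, 4.3]
width: 0.0118
gripper_force: 20.8
```

```bash
python3 -m inch '{"targets":[[0,0,0.3,0,0,0,0],[0,0.5,0,0,0,0,0],[0,0,0,0,0,0,0],[0,0,0,0,0,0,0]]}'
python3 -m inch '{"targets":[[0,0.5,0,0,0,0,0],[0,0,0,0,0,0,0],[0,0,0,0,0,0,0]]}'
python3 - <<'E'
from h import *
im,W=cloud("wrist");np.savez("w6.npz",im=im,W=W)
cv2.imwrite("pics/w6.png",cv2.resize(im[40:260,260:520,::-1],(780,660))[:600])
E
```

```text
time: 11.25
position: [0.5835, 0.201, 0.0608]
eef_rot: [0.0, 0.704, 0.71, -0.0]
force: [2.4, -3.6, 2.3]
width: 0.0122
gripper_force: 20.5
time: 11.55
position: [0.5835, 0.2011, 0.0608]
eef_rot: [0.0, 0.704, 0.71, -0.001]
force: [-0.0, -4.9, 2.8]
width: 0.0113
gripper_force: 20.6
```

View pics/w6.png

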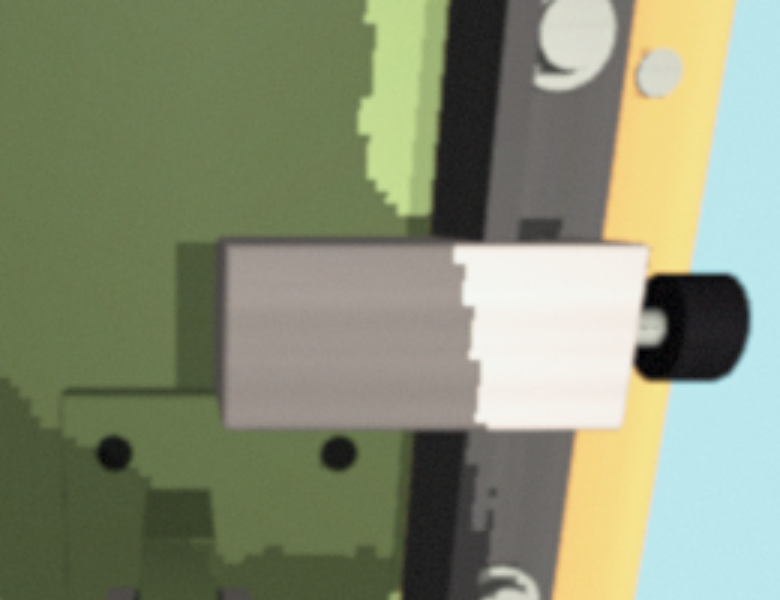

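The bracket's +y end is against the stop: y travel stalled with about 5 N, after the predicted 3.9 mm. About 5 mm of gap to the fence remains, so I ease y off slightly and go along x.

```bash
python3 -m inch '{"targets":[[0,-0.2,0.2,0,0,0,0],[1,0,0,0,0,0,0],[1,0,0,0,0,0,0],[1,0,0,0,0,0,0],[0,0,0,0,0,0,0],[0,0,0,0,0,0,0]]}'
python3 -m inch '{"targets":[[0.5,0,0,0,0,0,0],[0,0,0,0,0,0,0],[0.5,0,0,0,0,0,0],[0,0,0,0,0,0,0]]}'
python3 -m inch '{"targets":[[0.5,0,0,0,0,0,0],[0,0,0,0,0,0,0],[0,0,0,0,0,0,0]]}'
```

```text
time: 12.2
position: [0.5838, 0.201, 0.0609]
eef_rot: [-0.001, 0.704, 0.71, -0.002]
force: [-6.4, -6.0, 9.7]
width: 0.0113
gripper_force: 21.4
time: 12.6
position: [0.5842, 0.201, 0.061]
eef_rot: [-0.002, 0.704, 0.71, -0.003]
force: [-8.0, -4.9, 11.3]
width: 0.0115
gripper_force: 21.7
time: 12.9
position: [0.5846, 0.201, 0.061]
eef_rot: [-0.002, 0.704, 0.71, -0.003]
force: [-7.5, -6.9, 11.3]
width: 0.0117
gripper_force: 21.7
```

```bash
python3 -m inch '{"targets":[[-1,0,0,0,0,0,0],[-1,0,0.3,0,0,0,0],[0,-0.2,0.3,0,0,0,0],[0,0,0.3,0,0,0,0],[0,0,0,0,0,0,0],[0,0,0,0,0,0,0]]}'
python3 -m inch '{"targets":[[0,0,0.3,0,0,0,0],[0,0,0,0,0,0,0],[0,0,0.3,0,0,0,0],[0,0,0,0,0,0,0]]}'
python3 -c "
from h import *
s=sensors.sense();print(s['force'],s['wrist_torque'],s['position'],s['joints'])"
```

```text
time: 13.5
position: [0.5846, 0.2011, 0.0611]
eef_rot: [-0.001, 0.704, 0.71, -0.001]
force: [-2.5, -3.8, -1.0]
width: 0.0116
gripper_force: 19.9
time: 13.9
position: [0.5858, 0.2012, 0.0623]
eef_rot: [-0.0, 0.704, 0.71, -0.0]
force: [-0.9, -4.8, -4.0]
width: 0.0114
gripper_force: 19.7
[-0.85341245 -4.79357201 -3.95651068] [-1.08065604  0.40363238  0.01723725] [0.58580644 0.20123997 0.06234088] [ 2.11876620e-01  6.25641437e-01 -2.27987988e-01  7.17736263e-01
 -1.83501598e-04  1.77468195e+00]
```

```bash
python3 -m inch '{"targets":[[0,-0.3,-0.4,0,0,0,0],[0.5,0,0,0,0,0,0],[0.5,0,0,0,0,0,0],[0.5,0,0,0,0,0,0],[0,0,0,0,0,0,0],[0,0,0,0,0,0,0]]}'
python3 -m inch '{"targets":[[0.5,0,0,0,0,0,0],[0,0,0,0,0,0,0],[0.5,0,0,0,0,0,0],[0,0,0,0,0,0,0]]}'
python3 -m inch '{"targets":[[0.5,0,0,0,0,0,0],[0,0,0,0,0,0,0],[0,0,0,0,0,0,0]]}'
```

```text
time: 14.5
position: [0.5878, 0.2012, 0.0623]
eef_rot: [0.0, 0.704, 0.71, 0.0]
force: [-1.4, -4.0, -2.0]
width: 0.0118
gripper_force: 20.0
time: 14.9
position: [0.5884, 0.2011, 0.0622]
eef_rot: [-0.0, 0.704, 0.71, -0.0]
force: [-2.9, -3.2, -0.7]
width: 0.012
gripper_force: 20.1
time: 15.2
position: [0.5884, 0.2012, 0.0622]
eef_rot: [-0.0, 0.704, 0.71, -0.0]
force: [-4.6, -3.9, 0.6]
width: 0.0119
gripper_force: 20.3
```

```bash
python3 -m inch '{"targets":[[-0.7,0,-0.4,0,0,0,0],[0,0,-0.4,0,0,0,0],[0,0,0,0,0,0,0],[0,0,0,0,0,0,0]]}'
python3 -m inch '{"targets":[[0,0,-0.3,0,0,0,0],[0,0,0,0,0,0,0],[0,0,0,0,0,0,0]]}'
python3 -c "
from h import *
s=sensors.sense();print(s['force'],s['wrist_torque'],s['position'])
im,W=cloud('wrist');np.savez('w7.npz',im=im,W=W)
z=W[...,2]
q=np.zeros(z.shape,bool);q[183:215,285:385]=True;q&=abs(z-.03)<.004
Q=W[q];print(len(Q),np.median(Q[:,2]),np.linalg.lstsq(np.c_[Q[:,:2],np.ones(len(Q))],Q[:,2],rcond=None)[0])
p=W[50:160,160:270];p=p[abs(p[...,2]-.021)<.004];print(np.median(p[:,2]))
"
```

```text
time: 15.6
position: [0.5883, 0.2011, 0.0615]
eef_rot: [-0.0, 0.704, 0.71, 0.0]
force: [-3.4, -2.7, 1.2]
width: 0.0117
gripper_force: 20.4
time: 15.9
position: [0.5883, 0.2011, 0.0611]
eef_rot: [-0.0, 0.704, 0.71, 0.0]
force: [-2.8, -3.2, 0.6]
width: 0.0115
gripper_force: 20.3
[-2.75345574 -3.21326669  0.59686944] [-0.64825016  0.54968887 -0.02260276] [0.58834634 0.20112702 0.06106748]
2920 0.029802952956840302 [-0.00249498  0.00185784  0.03089794]
0.021519348023334318
```

```bash
python3 -m inch '{"targets":[[0.5,0,0,0,0,0,0],[0,0,0,0,0,0,0],[0.5,0,0,0,0,0,0],[0,0,0,0,0,0,0]]}'
python3 -m inch '{"targets":[[0.5,0,0,0,0,0,0],[0,0,0,0,0,0,0],[0.5,0,0,0,0,0,0],[0,0,0,0,0,0,0],[0,0,0,0,0,0,0]]}'
```

```text
time: 16.35
position: [0.5884, 0.2011, 0.061]
eef_rot: [-0.001, 0.704, 0.71, -0.001]
force: [-4.7, -3.6, 2.6]
width: 0.0117
gripper_force: 20.6
time: 16.85
position: [0.5885, 0.2011, 0.061]
eef_rot: [-0.001, 0.704, 0.71, -0.001]
force: [-8.5, -3.9, 4.6]
width: 0.0116
gripper_force: 20.9
```

```bash
python3 -m inch '{"targets":[[0.5,0,0.2,0,0,0,0],[0,0,0,0,0,0,0],[0.5,0,0.1,0,0,0,0],[0,0,0,0,0,0,0],[0,0,0,0,0,0,0]]}'
python3 -m inch '{"targets":[[0.3,0,0.1,0,0,0,0],[0,0,0,0,0,0,0],[0.2,0,0,0,0,0,0],[0,0,0,0,0,0,0],[0,0,0,0,0,0,0]]}'
```

```text
time: 17.35
position: [0.5885, 0.2011, 0.061]
eef_rot: [-0.002, 0.704, 0.71, -0.002]
force: [-9.7, -3.7, 6.9]
width: 0.012
gripper_force: 21.1
time: 17.85
position: [0.5886, 0.2011, 0.0611]
eef_rot: [-0.002, 0.704, 0.71, -0.002]
force: [-11.7, -3.1, 7.6]
width: 0.0117
gripper_force: 21.2
```

```bash
python3 -m inch '{"targets":[[0,0,0.3,0,0,0,0],[0,0,0.2,0,0,0,0],[0,0,0,0,0,0,0],[0,0,0,0,0,0,0],[0,0,0,0,0,0,0]]}'
python3 -m inch '{"targets":[[0,0,0.2,0,0,0,0],[0,0,0,0,0,0,0],[0,0,0,0,0,0,0],[0,0,0,0,0,0,0]]}'
```

```text
time: 18.35
position: [0.5887, 0.2011, 0.0612]
eef_rot: [-0.002, 0.704, 0.71, -0.002]
force: [-9.7, -2.7, 4.2]
width: 0.0113
gripper_force: 20.8
time: 18.75
position: [0.5886, 0.2011, 0.0612]
eef_rot: [-0.002, 0.704, 0.71, -0.002]
force: [-8.7, -3.2, 2.5]
width: 0.0118
gripper_force: 20.7
```

```bash
python3 -m inch '{"targets":[[0.5,0,0.1,0,0,0,0],[0.3,0,0.1,0,0,0,0],[0,0,0,0,0,0,0],[0,0,0,0,0,0,0],[0,0,0,0,0,0,0],[0,0,0,0,0,0,0],[0,0,0,0,0,0,0],[0,0,0,0,0,0,0]]}'
for i in 1; do :; done
python3 -m inch '{"targets":[[0,0,0,0,0,0,0],[0,0,0,0,0,0,0],[0,0,0,0,0,0,0],[0,0,0,0,0,0,0],[0,0,0,0,0,0,0],[0,0,0,0,0,0,0],[0,0,0,0,0,0,0],[0,0,0,0,0,0,0]]}'
python3 - <<'E'
from h import *
im,W=cloud('wrist');cv2.imwrite("pics/w8.png",cv2.resize(im[40:260,260:520,::-1],(780,660))[:600])
z=W[...,2]
q=np.zeros(z.shape,bool);q[183:215,285:385]=True;q&=abs(z-.03)<.004
Q=W[q];print(len(Q),np.median(Q[:,2]),np.linalg.lstsq(np.c_[Q[:,:2],np.ones(len(Q))],Q[:,2],rcond=None)[0])
p=W[50:160,160:270];p=p[abs(p[...,2]-.021)<.004];print(np.median(p[:,2]))
E
```

```text
time: 19.55
position: [0.5887, 0.2011, 0.0612]
eef_rot: [-0.003, 0.704, 0.71, -0.003]
force: [-10.1, -2.3, 3.3]
width: 0.0116
gripper_force: 20.8
time: 20.35
position: [0.5887, 0.2011, 0.0612]
eef_rot: [-0.003, 0.704, 0.71, -0.003]
force: [-9.8, -3.7, 3.7]
width: 0.0119
gripper_force: 20.8
2931 0.02990766918072838 [-0.01029881  0.0044546   0.03506121]
0.021522073548442266
```

View pics/w8.png

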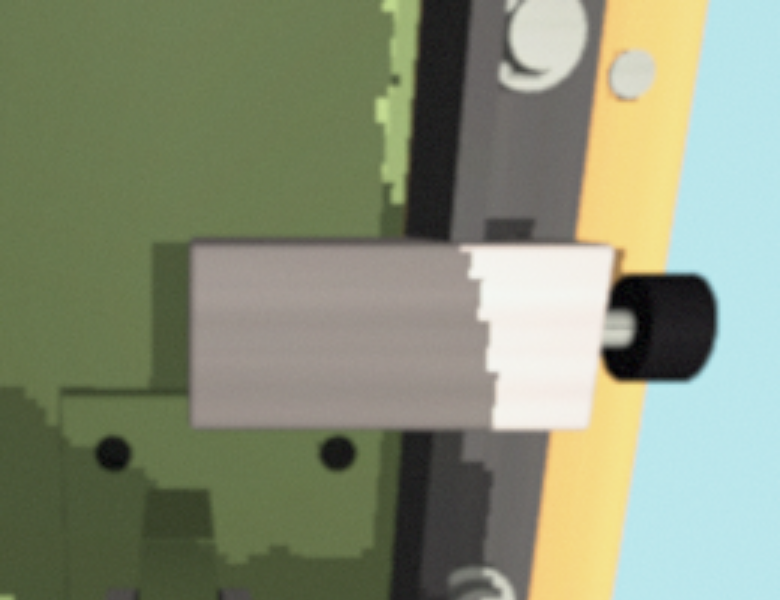

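The bracket appears seated in the corner. The strip between crop columns 383 and 400 could be a shadow or a gap, so I check the profile across the toe edge numerically.

```bash
python3 - <<'E'
from h import *
im,W=cloud('wrist')
for v in (195,205):
    print([(u,*np.round(W[v,u,[0,2]]*1000,1),int(im[v,u].sum())) for u in range(376,412,2)])
print([(v,*np.round(W[v,300,[1,2]]*1000,1)) for v in range(162,182,2)])
q=(abs(W[...,2]-.03)<.003);q[:,402:]=0
pts=np.array([W[v,np.where(q[v,270:402])[0].max()+270,:2] for v in range(186,225)])*1000;print("toe",np.polyfit(pts[:,1]-200,pts[:,0],1))
f=(abs(W[...,2]-.0475)<.0035);f[:,:390]=0
pts=np.array([W[v,np.where(f[v])[0].min(),:2] for v in range(186,225) if f[v].any()])*1000;print("fence",np.polyfit(pts[:,1]-200,pts[:,0],1),len(pts))
st=(abs(W[...,2]-.056)<.004);st[:,:318]=0;st[:,480:]=0;st[190:]=0
pts=np.array([W[np.where(st[:,u])[0].max(),u,:2] for u in range(330,450) if st[:,u].any()])*1000;print("stop y",np.polyfit(pts[:,0]-600,pts[:,1],1))
print(sensors.sense()["force"])
E
```

```text
[(376, np.float64(620.2), np.float64(29.5), 188), (378, np.float64(621.4), np.float64(29.3), 292), (380, np.float64(622.5), np.float64(29.6), 300), (382, np.float64(623.4), np.float64(30.5), 303), (384, np.float64(624.6), np.float64(29.9), 298), (386, np.float64(625.9), np.float64(29.3), 261), (388, np.float64(627.1), np.float64(28.9), 212), (390, np.float64(627.8), np.float64(30.7), 219), (392, np.float64(629.2), np.float64(29.7), 187), (394, np.float64(630.2), np.float64(30.1), 107), (396, np.float64(630.2), np.float64(34.2), 96), (398, np.float64(629.9), np.float64(39.0), 97), (400, np.float64(630.1), np.float64(42.2), 89), (402, np.float64(629.7), np.float64(46.8), 109), (404, np.float64(630.2), np.float64(48.5), 168), (406, np.float64(631.5), np.float64(47.5), 176), (408, np.float64(632.7), np.float64(47.1), 174), (410, np.float64(633.2), np.float64(48.4), 184)]
[(376, np.float64(620.5), np.float64(29.9), 297), (378, np.float64(621.8), np.float64(29.4), 295), (380, np.float64(622.9), np.float64(29.4), 300), (382, np.float64(623.8), np.float64(30.3), 297), (384, np.float64(625.1)
[... 557 characters left out ...]
4), (408, np.float64(632.4), np.float64(49.5), 178), (410, np.float64(633.9), np.float64(48.1), 172)]
[(162, np.float64(245.3), np.float64(20.3)), (164, np.float64(244.5), np.float64(22.3)), (166, np.float64(243.3), np.float64(22.0)), (168, np.float64(242.1), np.float64(21.8)), (170, np.float64(241.5), np.float64(24.5)), (172, np.float64(241.3), np.float64(29.2)), (174, np.float64(240.2), np.float64(29.4)), (176, np.float64(239.0), np.float64(29.0)), (178, np.float64(238.3), np.float64(30.8)), (180, np.float64(237.0), np.float64(30.4))]
toe [-5.80528009e-03  6.30337252e+02]
fence [-1.01094948e-02  6.30334376e+02] 39
stop y [8.08940143e-03 2.42000004e+02]
[-9.9459795  -3.25390727  3.81683637]
```

The toe is flush with the fence at x = 630.3 mm, and the +y end is within 0.5 mm of the stop. I hold the push, then hand in.

```bash
H='x'; python3 -m inch '{"targets":[[0,0,0,0,0,0,0],[0,0,0,0,0,0,0],[0,0,0,0,0,0,0],[0,0,0,0,0,0,0],[0,0,0,0,0,0,0],[0,0,0,0,0,0,0],[0,0,0,0,0,0,0],[0,0,0,0,0,0,0]]}'
python3 -m inch '{"targets":[[0,0,0,0,0,0,0],[0,0,0,0,0,0,0],[0,0,0,0,0,0,0],[0,0,0,0,0,0,0],[0,0,0,0,0,0,0],[0,0,0,0,0,0,0],[0,0,0,0,0,0,0],[0,0,0,0,0,0,0]]}'
python3 -m inch '{"targets":[[0,0,0,0,0,0,0],[0,0,0,0,0,0,0],[0,0,0,0,0,0,0],[0,0,0,0,0,0,0],[0,0,0,0,0,0,0],[0,0,0,0,0,0,0],[0,0,0,0,0,0,0],[0,0,0,0,0,0,0]]}'
python3 -m inch '{"targets":[[0,0,0,0,0,0,0],[0,0,0,0,0,0,0],[0,0,0,0,0,0,0],[0,0,0,0,0,0,0],[0,0,0,0,0,0,0],[0,0,0,0,0,0,0],[0,0,0,0,0,0,0],[0,0,0,0,0,0,0]]}'
python3 -c "
from bench import job
print(job.close_job())"
```

```text
time: 21.25
position: [0.5887, 0.2011, 0.0612]
eef_rot: [-0.003, 0.704, 0.71, -0.003]
force: [-11.4, -2.2, 2.9]
width: 0.0116
gripper_force: 20.8
time: 22.05
position: [0.5887, 0.2011, 0.0612]
eef_rot: [-0.003, 0.704, 0.71, -0.003]
force: [-11.5, -3.4, 3.3]
width: 0.0113
gripper_force: 20.8
time: 22.85
position: [0.5887, 0.2011, 0.0612]
eef_rot: [-0.003, 0.704, 0.71, -0.003]
force: [-10.8, -3.5, 3.1]
width: 0.0114
gripper_force: 20.8
time: 23.65
position: [0.5888, 0.2011, 0.0613]
eef_rot: [-0.003, 0.704, 0.71, -0.003]
force: [-10.7, -4.0, 2.9]
width: 0.0116
gripper_force: 20.8
the job is handed in; nothing more can be done
None
```

The bracket is flat in the corner of fence and stop, gripped at about 21 N a finger and held with a wrist push of 10–11 N for over four seconds (the fence may feel a few newtons less from drag); the job is handed in, with no verdict returned.

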